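Load a stir bar into its split mould and hold the mould shut

TASK

The white stir bar is to get a new jacket: lay it in the pocket of the fixed lower mould half (the block with two upright dowels) and let go of it. Then set the loose upper half on the two dowels over it, press the halves fully together against the springs until no gap is left, and finish while still holding the mould pressed shut. Leave the stopper, the timer, the round filter box and the pipette bulb where they are.

Things in the scene. Friction and masses are not known exactly. Their poses are not given: they have to be found in the camera images.
- stir_bar: white stir bar, a 28 mm long round rod of 10 mm diameter with a thin band round its middle, lying flat on the worktop (it does not roll), 12 g. Origin: centre of its underside; its length runs along its y axis, so it is 10 mm wide along its x axis.
- bar_middle (a point): middle of the stir bar, on its axis, 5 mm above its origin.
- mould_lower: lower mould half: plain aluminium block fixed in place, 100 mm (x, long side) by 64 mm (y) by 34 mm high (z up). Origin: centre of its underside. Its top face carries the pocket and two steel dowels, and two sprung lifter pins of 9 mm diameter at x = 0, y = +22.5 and -22.5 mm, which stand 6 mm proud of the face (to z = 40 mm).
- pocket (a point): middle of the floor of the pocket in the lower half's top face, 29 mm above its origin. The pocket is 36 mm (along the block's x) by 17 mm (y) and 5 mm deep; the bar lies in it lengthwise along x and stands 5 mm above the face.
- dowel_a (a point): tip of the dowel at x = +36 mm, y = 0 of the lower half, 52 mm above its origin. Both dowels are upright, 10 mm in diameter, 18 mm tall above the face, the upper 6 mm tapering to a 4 mm tip.
- dowel_b (a point): tip of the other, equal dowel, at x = -36 mm, y = 0 of the lower half.
- mould_upper: loose upper mould half: plain aluminium slab 100 mm (x) by 64 (y) by 22 mm, about 0.4 kg, lying right way up. Origin: centre of its underside. Through holes of 13 mm diameter at x = +36 and -36 mm, y = 0; underside cavity 36.5 x 17.5 mm, 7 mm deep, clears the bar. Fits either way round. On the lifter pins its origin is 40 mm above the lower half's origin (6 mm gap); pressed shut, 34 mm.
- rib_top (a point): middle of the top of the upper half's gripping rib, 48 mm above its origin. The rib is centred on the slab, 50 mm long (x), 20 mm wide (y), 26 mm high above the slab's top.
- lifter (a joint): how far the lifter pins are pressed in, m: 0 = fully out (they carry the upper half's weight without sinking); 0.006 = the halves are shut, face on face. The springs push up with about 7 N at 0 and 16 N at 0.006 in all, so the robot must press with about 12 N besides the upper half's weight to keep the mould shut; there the faces meet and stop hard.
- stopper: bystander: rubber stopper, a blunt cone 29 mm across and 26 mm high, standing beyond the mould halves. Origin: centre of its underside.
- timer: bystander: flat lab timer 50 x 60 x 16 mm, lying near the front edge. Origin: centre of its underside.
- filter_box: bystander: round lidded box 72 mm across, 28 mm high, at the back. Origin: centre of its underside.
- pipette_bulb: bystander: pipette bulb, a ball 49 mm across with a neck, 74 mm high, at the back. Origin: centre of its underside.
Things that resemble listed ones, but are neither listed nor needed, are in the scene too. Leave any green look-alike of the mould_lower alone.

How it is judged:
On the way:
1. the stir bar lies in the pocket of the lower half, let go (z of bar_middle in the frame of mould_lower between 0.031 and 0.0375 m and horizontal distance between bar_middle and mould_lower below 0.009 m and angle between stir_bar's own y axis and vertical between 1.42 and 1.72 rad and contact force between stir_bar and the fingers below 0.05 N), for 0.2 s.
At the end, for the whole second after the job is handed in: Stir bar flat in the pocket (within 9 mm of its middle, level, not lifted over 3.5 mm); upper half on the dowels (centres within 4 mm), level, gap under 1.5 mm, lifter pressed in over 4.5 mm, at rest, the fingers still on it with over 4 N; bystanders not moved over 30 mm (z of bar_middle in the frame of mould_lower between 0.031 and 0.0375 m and horizontal distance between bar_middle and mould_lower below 0.009 m and angle between stir_bar's own y axis and vertical between 1.42 and 1.72 rad and horizontal distance between mould_upper and mould_lower below 0.004 m and angle between the x axis of mould_upper and the x axis of mould_lower, either way round below 0.1 rad and z of mould_upper in the frame of mould_lower between 0.032 and 0.0355 m and angle between mould_upper's own z axis and vertical below 0.03 rad and value of joint lifter above 0.0045 m and linear speed of mould_upper below 0.01 m/s and contact force between mould_upper and the fingers above 4 N); the arm keeps its last pose, push and grip.
It fails at once if the stopper, timer, filter box or pipette bulb is moved by more than 30 mm (distance of any of stopper, timer, filter_box, pipette_bulb from where it was at the start of the episode above 0.03 m).
It also fails if it takes over 48 s, if anything falls off the work surface, if the arm or the gripper's body presses on something with over 40 N, if the wrist force passes 120 N, or if a joint passes its speed limit or range.

ROBOT

A 6-joint arm with a two-finger parallel gripper is mounted at the origin on a cart in front of the work surface, level with it; the furniture and walls round the work are solid. World frame = base frame: x ahead of the robot, y to its left, z up, the work surface at z = 0. Lengths are in m, angles in rad, forces in N, time in s.
With the tool pointing down it reaches from about 0.35 to 1 m from the base axis. Payload 7.1 kg.
Tool frame: the origin (TCP) lies between the finger pads; the fingertips stand 22 mm ahead of it and the grasp point (between the pads) lies 3 mm ahead of it; z points along the fingers, y is the line along which they close (so a half turn about z gives the same grasp; the last joint's range is limited). The gripper opens to 85 mm and grips with 20 to 120 N. Pads are 22 mm wide; open, the fingers measure 114 mm over their backs; the gripper's body (76 mm by 85 mm) begins 54 mm behind the grasp point. The pads swing forward as they close: fully open they stand 13 mm farther back than shut.
Start: joints at [-1.211, 0.423, 1.63, -0, 1.089, -0.019], TCP at [0.231, -0.581, 0.253] pointing down, gripper open.
Joint ranges: [-3, 3], [-0.9, 2.11], [0.09, 2.58], [-1.31, 4.45], [0.11, 2.69], [-2.54, 2.54]. Speed limits (rad/s): [2.39, 2.39, 3.01, 3.14, 3.14, 3.14].

INTERFACE

Orientations are given as a rotation vector (axis times angle).
In Python, from rig import manip gives the robot as it stands. The module is installed in compiled form; this text tells all that it offers. Calls block until the motion is done:
- manip.move_to(position, orientation): joint-space move of the TCP to a pose.
- manip.servo_line(position, orientation=None, rate=0.15): straight line of the TCP; orientation=None keeps the orientation; rate is the mean speed in m/s.
- manip.set_joints(angles): joint-space move.
- manip.command_gripper(opening, f_grip=None): finger opening in m; f_grip is the grip in N (None keeps the last); returns when the fingers have stopped.
- manip.hold(seconds).
- manip.solve_ik(position, orientation): joint angles nearest the present ones, or None.
- manip.camera(name): name is "side" or "top"; returns a dict with "image" (480x640x3 uint8, red, green, blue), "fx", "fy", "cx", "cy" (pixels), "cam_to_world" (4x4, takes a point from camera to world coordinates). Camera axes: x right, y down, z forward; pixel columns grow to the right and rows downward; lengths in m; the calibration is good to about 2 mm. A picture is of the moment at which its call begins. There is no depth.
A pose or a line that the arm cannot do raises manip.IKError and nothing moves.
- manip.sign_off(): hands the job in; it is judged then, once.
Readings, each from a call of its own:
- manip.get_time(): time.
- manip.get_joint_positions(): joint angles.
- manip.get_joint_vel(): joint speeds.
- manip.get_tau(): joint torques, N m.
- manip.get_position(): TCP position.
- manip.get_ee_rot(): TCP orientation.
- manip.get_contact_force(): force on the tool from outside, world axes, zero at the start.
- manip.get_torque(): the same for the moment, N m.
- manip.get_width(): finger opening in m.
- manip.get_grip_force(): force on a finger pad.
Only numpy, scipy, OpenCV 4.12 (cv2) and the standard library are available. Lean on these libraries where they do the work, as an engineer would, in place of code of your own. Each camera call takes 0.05 s, during which the arm holds its last target. There are 200 camera calls.

## Working session

There is one attempt and no reset: what is moved stays moved. The work goes in short steps, each a Python script; the robot and the scene stay as the last script left them, time stands still between calls to the robot, and variables do not carry over. Pictures are saved under pics/ and viewed, at most 10 in all, crops included, and the job is handed in when it is done.

```bash
mkdir -p pics
python3 - <<'E'
from rig import manip as m
import cv2,numpy as np
for n in("side","top"):
    c=m.camera(n);cv2.imwrite(f"pics/{n}0.png",c["image"][:,:,::-1])
    print(n,c["fx"],c["fy"],c["cx"],c["cy"]);print(np.round(c["cam_to_world"],4).tolist())
print(m.get_time(),m.get_position(),m.get_ee_rot(),m.get_width())
E
```

```text
side 557.8852254857785 557.8852254857785 312.4390180668727 237.88807849142208
[[0.9964, -0.0561, 0.0641, 0.4262], [-0.084, -0.5231, 0.8481, -1.2814], [-0.0141, -0.8504, -0.526, 0.7365], [0.0, 0.0, 0.0, 1.0]]
top 506.70505501891 506.70505501891 323.73456854181467 232.54704721954693
[[0.0059, -0.9932, 0.1165, 0.3856], [-0.9999, -0.0046, 0.011, -0.2267], [-0.0104, -0.1165, -0.9931, 1.0258], [0.0, 0.0, 0.0, 1.0]]
0.1 [ 0.23096736 -0.58023488  0.25259374] [-3.08402951e+00 -5.91122608e-01  3.61162741e-04] 0.08562110597823644
```

View pics/top0.png

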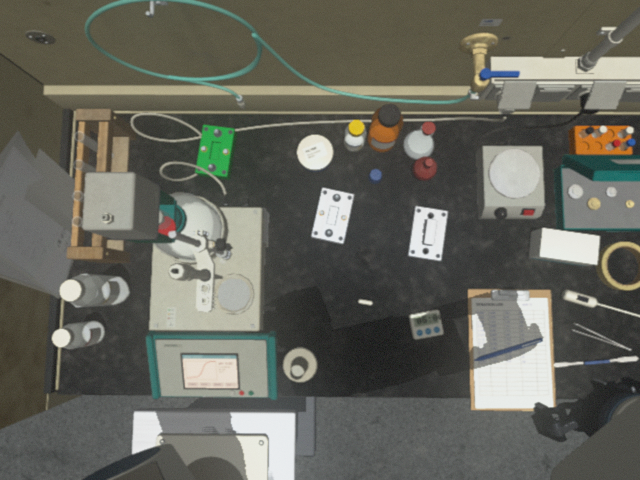

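View pics/side0.png

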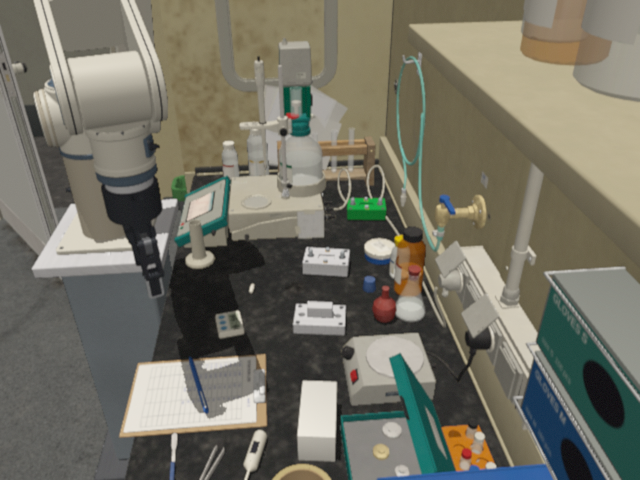

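The top view shows the lower half at about (332,215), the upper half with its rib at (428,233), the stir bar at (366,302), the timer at (426,324) and the stopper at (376,174). The side view shows the lower half at (326,261), the upper half at (320,318) and the bar at (252,288). I'll zoom in on these next.

Run:
```python
import cv2
t=cv2.imread("pics/top0.png")[175:315,300:460];s=cv2.imread("pics/side0.png")[240:345,240:360]
cv2.imwrite("pics/t1.png",cv2.resize(t,None,fx=4,fy=4,interpolation=cv2.INTER_CUBIC))
cv2.imwrite("pics/s1.png",cv2.resize(s,None,fx=5,fy=5,interpolation=cv2.INTER_CUBIC))
```

```text
(no output)
```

View pics/t1.png

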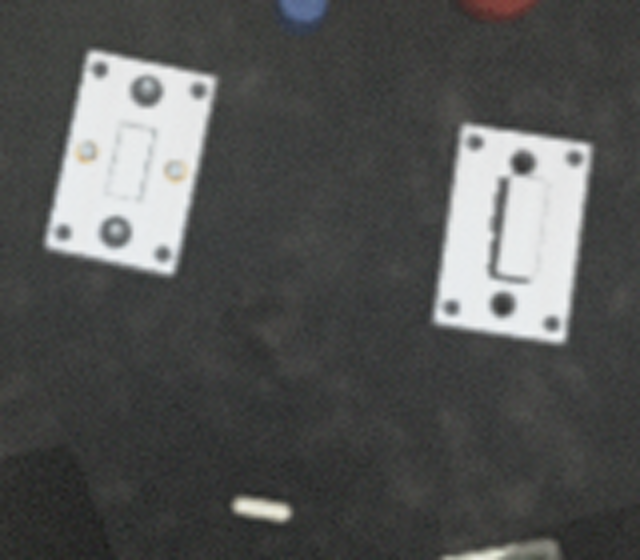

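View pics/s1.png

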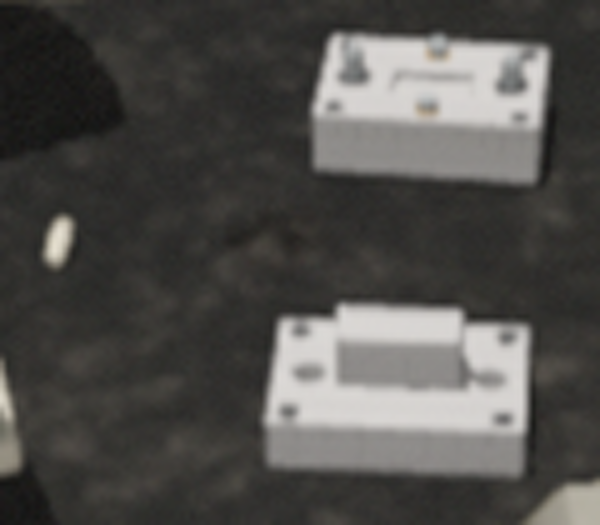

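```bash
cat > vis.py <<'E'
import cv2,numpy as np
K={"side":(557.885,312.439,237.888),"top":(506.705,323.735,232.547)}
T={"side":np.array([[0.9964,-0.0561,0.0641,0.4262],[-0.084,-0.5231,0.8481,-1.2814],[-0.0141,-0.8504,-0.526,0.7365]]),
"top":np.array([[0.0059,-0.9932,0.1165,0.3856],[-0.9999,-0.0046,0.011,-0.2267],[-0.0104,-0.1165,-0.9931,1.0258]])}
def ray(n,p):
    f,cx,cy=K[n];d=T[n][:,:3]@[(p[0]-cx)/f,(p[1]-cy)/f,1];return T[n][:,3],d/np.linalg.norm(d)
def plane(n,p,z):
    o,d=ray(n,p);return o+d*(z-o[2])/d[2]
def tri(pt,ps):
    (a,u),(b,v)=ray("top",pt),ray("side",ps)
    s,t=np.linalg.lstsq(np.c_[u,-v],b-a,rcond=None)[0];p,q=a+s*u,b+t*v
    return (p+q)/2,np.linalg.norm(p-q)
def subpix(g,pts,w=2):
    return cv2.cornerSubPix(g,np.float32(pts).reshape(-1,1,2),(w,w),(-1,-1),(3,50,.01)).reshape(-1,2)
E
python3 - <<'E'
from vis import *
np.set_printoptions(precision=4,suppress=True)
g={n:cv2.imread(f"pics/{n}0.png",0) for n in K}
t=lambda P:(np.array(P)+.5)/4-.5+[300,175]
s=lambda P:(np.array(P)+.5)/5-.5+[240,240]
Q={"lower":([(88,50),(217,75),(174,275),(46,247)],[(550,47),(543,126),(314,112),(332,34)]),
"upper":([(462,124),(592,145),(566,343),(433,324)],[(530,325),(524,430),(267,417),(280,317)])}
for k,(a,b) in Q.items():
    a0,b0=t(a),s(b);a=subpix(g["top"],a0);b=subpix(g["side"],b0)
    print(k,"shift",abs(a-a0).max(),abs(b-b0).max())
    X=[tri(i,j) for i,j in zip(a,b)];P=np.array([x[0] for x in X]);print(P,[round(x[1],4) for x in X])
    z={"lower":.034,"upper":.022}[k]
    for n,c in(("top",a),("side",b)):
        R=np.array([plane(n,p,z) for p in c])
        e=R[[0,1]].mean(0)-R[[3,2]].mean(0);w=R[[0,3]].mean(0)-R[[1,2]].mean(0)
        print(n,"centre",R.mean(0),"L,W",np.linalg.norm(e),np.linalg.norm(w),"yaw",np.arctan2(e[1],e[0]),np.arctan2(w[1],w[0])-np.pi/2)
cs={}
for n,(x,y) in(("top",(366,302)),("side",(252,288))):
    r=g[n][y-14:y+14,x-14:x+14];m=(r>120).astype(np.uint8)
    k,l,st,c=cv2.connectedComponentsWithStats(m);i=l[14,14];cs[n]=c[i]+[x-14,y-14]
    rr=cv2.minAreaRect(np.argwhere(l==i)[:,::-1].astype(np.float32));box=cv2.boxPoints(rr)+[x-14,y-14]
    B=np.array([plane(n,p,.005) for p in box]);u,v=B[1]-B[0],B[2]-B[1]
    L=u if np.linalg.norm(u)>np.linalg.norm(v) else v
    print("bar",n,cs[n],st[i],plane(n,cs[n],.005),np.linalg.norm(u),np.linalg.norm(v),"dir",np.arctan2(L[1],L[0])%np.pi)
print(tri(cs["top"],cs["side"]))
# rib top corners (seed -x+y, -x-y ends): side and top
a=t([(549,180),(534,283)]);b=s([(465,345),(338,340)])
print("rib",[tri(i,j) for i,j in zip(a,b)])
E
```

```text
lower shift 0.5055389404296875 0.831298828125
[[ 0.5921 -0.2114  0.0367]
 [ 0.5799 -0.2743  0.0367]
 [ 0.4799 -0.2529  0.0393]
 [ 0.4944 -0.1903  0.0381]] [np.float64(0.0002), np.float64(0.0012), np.float64(0.0013), np.float64(0.0007)]
top centre [ 0.5372 -0.2322  0.034 ] L,W 0.10041707540215708 0.06437620405060443 yaw -0.21350570810543104 -0.21241919278774013
side centre [ 0.5369 -0.2266  0.034 ] L,W 0.10273023754992512 0.06339726094866396 yaw -0.23770227132076166 -0.20864785094117888
upper shift 0.8639068603515625 1.3228393554687727
[[ 0.5578 -0.3985  0.0255]
 [ 0.5479 -0.461   0.0277]
 [ 0.4483 -0.4463  0.026 ]
 [ 0.4587 -0.3821  0.0246]] [np.float64(0.0009), np.float64(0.0008), np.float64(0.0025), np.float64(0.0019)]
top centre [ 0.5043 -0.4228  0.022 ] L,W 0.10009141601512087 0.06477466580019589 yaw -0.15952309804227793 -0.15805611641880346
side centre [ 0.5031 -0.4173  0.022 ] L,W 0.10212160436995511 0.062217058535946085 yaw -0.13743127224010795 -0.1562831198324901
bar top [365.1207 301.7759] [ 6 11 15  6 58] [ 0.3667 -0.2988  0.005 ] 0.008143580286408065 0.028144168200698434 dir 1.4126961017941404
bar side [251.0811 287.7568] [11  9  5 10 37] [ 0.3647 -0.2939  0.005 ] 0.008867303299492545 0.03287644662532937 dir 1.5771194313311196
(array([ 0.3659, -0.2986,  0.0084]), np.float64(0.001779785011434427))
rib [(array([ 0.5269, -0.4358,  0.0477]), np.float64(0.0005069022066480734)), (array([ 0.4773, -0.4276,  0.0476]), np.float64(0.0018474975771438642))]
```

```bash
cat > arm.py <<'E'
from rig import manip as m
import numpy as np
from scipy.spatial.transform import Rotation as R
def down(c):  # closing direction at world angle c (mod pi): rotvec whose IK needs least wrist turn
    p=c+np.pi/2
    return [R.from_matrix(np.array([[np.cos(q),np.sin(q),0],[np.sin(q),-np.cos(q),0],[0,0,-1]]).T if False else
      np.column_stack([[np.cos(q),np.sin(q),0],[np.sin(q),-np.cos(q),0],[0,0,-1]])).as_rotvec() for q in(p,p-np.pi)]
def best(pos,c):
    j0=np.array(m.get_joint_positions());o=[(r,m.solve_ik(pos,r)) for r in down(c)]
    return min((x for x in o if x[1] is not None),key=lambda x:abs(np.array(x[1])-j0).max()+ .5*abs(x[1][5]))[0]
def touch(xy,z,zmin,F=3,step=.001):
    f0=m.get_contact_force()[2]
    while z>zmin:
        z-=step;m.servo_line([*xy,z],rate=.03)
        if m.get_contact_force()[2]-f0>F: break
    return z
def st(t=""):print(t,round(m.get_time(),2),np.round(m.get_position(),4),"w",round(m.get_width(),4),"g",round(m.get_grip_force(),1),"F",np.round(m.get_contact_force(),1))
E
python3 - <<'E'
from arm import *
xy=[.3667,-.297];r=best([*xy,.12],1.41)
m.move_to([*xy,.10],r);st("above")
m.command_gripper(.040,20);st()
m.servo_line([*xy,.032],rate=.1);st()
z=touch(xy,.030,.016);st("touch")
m.servo_line([*xy,z+.0015],rate=.05)
m.command_gripper(.0,20);st("closed")
import cv2
c=m.camera("side");cv2.imwrite("pics/s2.png",cv2.resize(c["image"][210:330,190:330,::-1],None,fx=5,fy=5,interpolation=cv2.INTER_CUBIC))
E
```

```text
above 1.42 [ 0.3672 -0.2979  0.1004] w 0.0854 g 0.0 F [-0.5  0.6 -1.3]
 1.93 [ 0.3666 -0.2971  0.1   ] w 0.0401 g 0.0 F [ 0.4  0.3 -0.3]
 2.76 [ 0.3669 -0.2971  0.0322] w 0.0398 g 0.0 F [-0.   0.3  1. ]
touch 5.26 [ 0.3668 -0.2971  0.0205] w 0.0403 g 4.4 F [-2.  -0.4  9. ]
closed 5.76 [ 0.3669 -0.2972  0.0218] w 0.0274 g 22.0 F [-1.3  0.2  6.5]
```

View pics/s2.png

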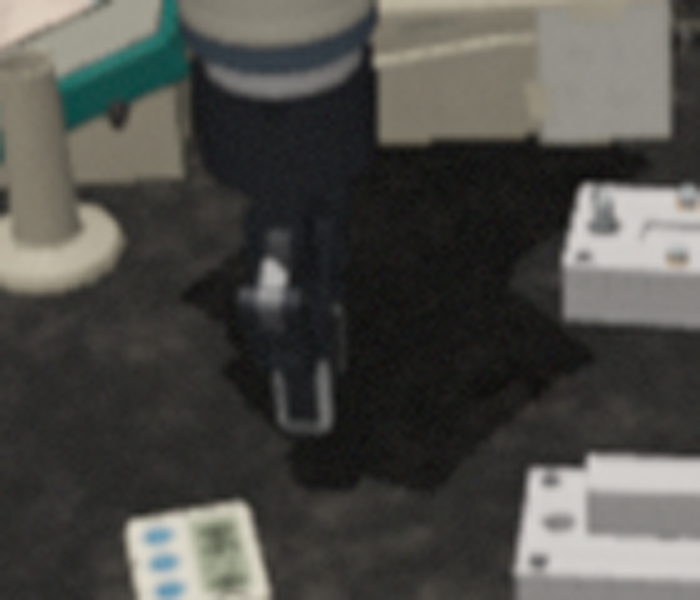

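The side view shows the fingers closed on the bar ends (tips at crop (303,428), about pixel (251,296)), and the width reads 27.4 mm. The bar is now centred on the TCP along y. I'll release it, clear the view and re-measure it, which gives the camera bias.

Run:
```python
from arm import *
import cv2
from vis import *
m.command_gripper(.040,20);m.servo_line([.3669,-.2972,.09],rate=.2)
j=list(m.get_joint_positions());j[0]-=.75;m.set_joints(j);st()
cs={}
for n,(x,y) in(("top",(366,302)),("side",(252,288))):
    im=m.camera(n)["image"];cv2.imwrite(f"pics/{n}3.png",im[:,:,::-1]);g=cv2.cvtColor(im,cv2.COLOR_RGB2GRAY)
    r=g[y-14:y+14,x-14:x+14];k,l,s,c=cv2.connectedComponentsWithStats((r>110).astype(np.uint8));i=1+np.argmax(s[1:,4])
    w=np.where(l==i,r.astype(float)-40,0);mm=cv2.moments(w);ct=np.array([mm["m10"],mm["m01"]])/mm["m00"]+[x-14,y-14]
    rr=cv2.minAreaRect(np.argwhere(l==i)[:,::-1].astype(np.float32));cs[n]=ct
    a=.5*np.arctan2(2*mm["mu11"],mm["mu20"]-mm["mu02"]);d=plane(n,ct+[np.cos(a),np.sin(a)],.005)-plane(n,ct,.005)
    print(n,ct,s[i],plane(n,ct,.005),"dir",np.arctan2(d[1],d[0])%np.pi)
print(tri(cs["top"],cs["side"]))
```

```text
7.88 [ 0.0665 -0.4673  0.0899] w 0.0401 g 0.0 F [-0.2  0.5 -0.3]
top [364.84647303 301.71694516] [ 6 11 15  6 64] [ 0.3667959  -0.29822217  0.005     ] dir 1.4143325697956848
side [251.20291262 287.69514563] [11  9  6 10 40] [ 0.3649409  -0.29373768  0.005     ] dir 1.4230247041539499
(array([ 0.36603217, -0.29803739,  0.00819474]), np.float64(0.00164661244006383))
```

Run:
```python
from arm import *
import cv2
xy=[.3667,-.2972];m.move_to([*xy,.08],best([*xy,.08],1.414))
m.servo_line([*xy,.024],rate=.15);m.command_gripper(0,20);st("grip")
m.servo_line([*xy,.10],rate=.2)
xy=[.537,-.231];r=best([*xy,.14],-.213);m.move_to([*xy,.13],r);st("over")
m.servo_line([*xy,.075],rate=.15);st()
c=m.camera("side");cv2.imwrite("pics/s4.png",cv2.resize(c["image"][190:290,260:390,::-1],None,fx=6,fy=6,interpolation=cv2.INTER_CUBIC))
```

```text
grip 10.06 [ 0.3671 -0.2977  0.0248] w 0.0274 g 19.8 F [0.6 0.  0.2]
over 11.72 [ 0.536  -0.2308  0.1287] w 0.0266 g 19.7 F [-0.8 -0.5 -0.6]
 12.24 [ 0.5366 -0.2313  0.0749] w 0.0271 g 19.7 F [ 0.2  1.  -0. ]
```

View pics/s4.png

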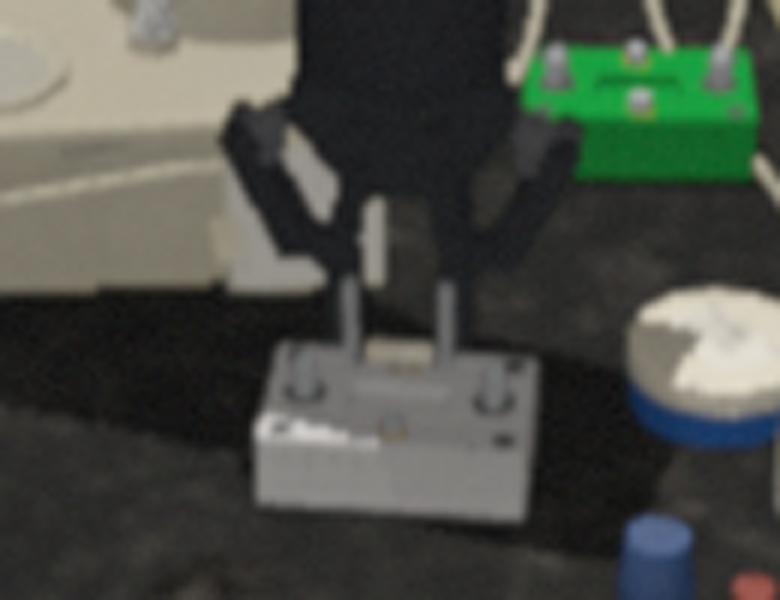

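The side view shows the bar held level between the pads at crop (398,352). It is centred between the dowels at (305,375) and (495,378), and the fingers clear the dowels. I'll lower it and release.

Run:
```python
from arm import *
import cv2
xy=[.537,-.231]
m.servo_line([*xy,.060],rate=.1);st()
z=touch(xy,.060,.0563,F=5,step=.0012);m.hold(.1);st("low")
m.command_gripper(.0325,20);st("open")
m.servo_line([*xy,.12],rate=.2);st()
xy=[.504,-.4218];r=best([*xy,.14],-.159+np.pi/2);m.move_to([*xy,.14],r);m.command_gripper(.045,60);st("over rib")
t=m.camera("top")["image"][175:275,290:390,::-1];s=m.camera("side")["image"][230:290,290:365,::-1]
f=lambda i,h:cv2.resize(i,(400,h),interpolation=cv2.INTER_CUBIC)
cv2.imwrite("pics/c5.png",np.hstack([f(t,400),np.vstack([f(s,320),np.zeros((80,400,3),np.uint8)])]))
```

```text
12.59 [ 0.5368 -0.2309  0.06  ] w 0.027 g 19.7 F [ 0.2  0.  -0.6]
low 13.69 [ 0.5371 -0.231   0.0558] w 0.0273 g 23.6 F [-2.2  0.8  6.8]
open 13.93 [ 0.5372 -0.2311  0.0554] w 0.0322 g 2.0 F [ 0.5 -0.2  4. ]
 14.4 [ 0.5371 -0.2311  0.1203] w 0.0325 g 0.0 F [0.4 0.2 0.1]
over rib 15.81 [ 0.5043 -0.4212  0.14  ] w 0.045 g 0.0 F [ 0.6 -0.2  1.1]
```

View pics/c5.png

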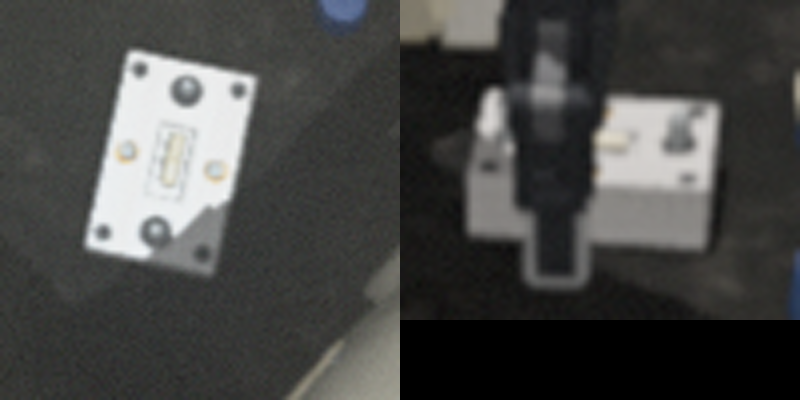

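The top view shows the bar lying inside the pocket outline at crop (172,160), lengthwise and let go. Next I'll grip the rib and carry the upper half over the dowels.

Run:
```python
from arm import *
import cv2
xy=[.504,-.4215]
m.servo_line([*xy,.060],rate=.15);z=touch(xy,.053,.0485,F=4,step=.0015);st("low")
m.command_gripper(0,110);m.hold(.2);st("grip")
p=m.get_position();m.servo_line([p[0],p[1],.15],rate=.15);m.hold(.2);st("lift")
xy=[.537,-.231];r=best([*xy,.15],-.213+np.pi/2);m.move_to([*xy,.15],r);m.servo_line([*xy,.112],rate=.1);m.hold(.2);st("over")
c=m.camera("side");cv2.imwrite("pics/s6.png",cv2.resize(c["image"][190:290,260:390,::-1],None,fx=6,fy=6,interpolation=cv2.INTER_CUBIC))
t=m.camera("top");cv2.imwrite("pics/t6.png",t["image"][:,:,::-1])
```

```text
low 17.52 [ 0.504  -0.4215  0.0484] w 0.0446 g 0.0 F [ 0.  -0.8  0.6]
grip 18.08 [ 0.5041 -0.4215  0.0489] w 0.0178 g 108.4 F [-0.8  0.5  5.7]
lift 19.11 [ 0.5035 -0.4211  0.1486] w 0.0179 g 107.6 F [-0.  -1.2 -3.1]
over 20.63 [ 0.5375 -0.2313  0.1127] w 0.0179 g 107.7 F [-0.4  0.4 -3.9]
```

View pics/s6.png

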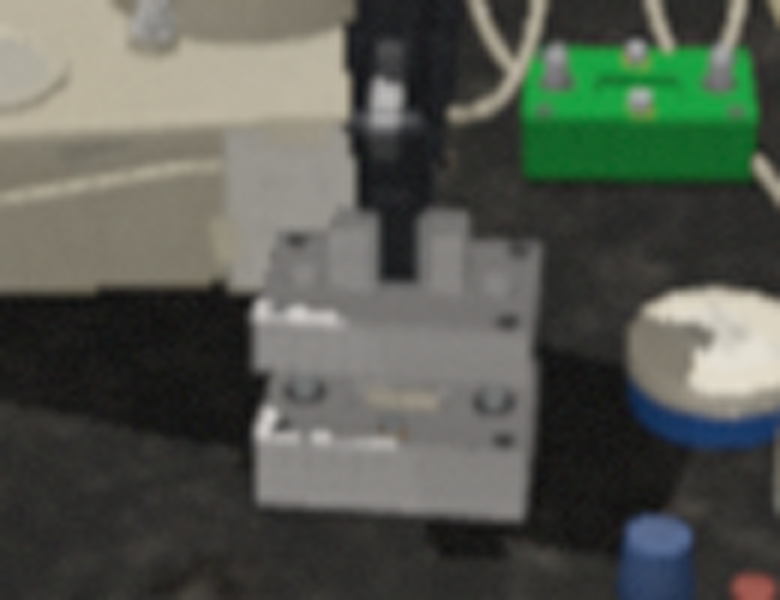

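The side view shows the slab level above the lower half. Its front edge (254–533) lines up with the lower block's (255–529), within about 1 mm. I'll lower it in small steps, correcting sideways from the measured forces.

Run:
```python
from arm import *
xy=np.array([.537,-.231]);z=.104;m.servo_line([*xy,z],rate=.1)
m.hold(.1);f0=np.array(m.get_contact_force());st("start")
while z>.0895:
    z-=.0015;m.servo_line([*xy,z],rate=.04);m.hold(.05)
    f=np.array(m.get_contact_force())-f0;print(round(z,4),np.round(f,1),np.round(m.get_torque(),2),np.round(m.get_position(),4))
    if f[2]>25:print("stop");break
    if np.hypot(*f[:2])>3: xy=xy+np.clip(f[:2]*.0001,-.0006,.0006)
st("end");print(xy)
```

```text
start 21.08 [ 0.5369 -0.2309  0.1038] w 0.0176 g 107.7 F [-1.3 -0.4 -4.1]
0.1025 [1.4 0.3 0.3] [-0.   -0.01  0.01] [ 0.537  -0.231   0.1025]
0.101 [1.7 0.  1.8] [0.   0.03 0.01] [ 0.537 -0.231  0.101]
0.0995 [0.9 1.  0.6] [ 0.02  0.   -0.05] [ 0.537  -0.231   0.0994]
0.098 [1.  0.4 0.2] [-0.   -0.02 -0.04] [ 0.537  -0.231   0.0979]
0.0965 [ 2.5 -0.1  1.8] [-0.    0.02 -0.03] [ 0.537  -0.231   0.0965]
0.095 [2.2 0.3 0.7] [ 0.02 -0.04 -0.07] [ 0.537  -0.231   0.0949]
0.0935 [1.6 0.7 0.8] [ 0.01 -0.01 -0.04] [ 0.537  -0.231   0.0934]
0.092 [1.6 0.5 0.6] [-0.   -0.02 -0.  ] [ 0.537  -0.231   0.0919]
0.0905 [1.2 0.4 1.2] [ 0.01 -0.01 -0.01] [ 0.5369 -0.231   0.0904]
0.089 [ 0.8 -0.1  0.1] [ 0.02 -0.04  0.04] [ 0.537  -0.2309  0.089 ]
end 24.08 [ 0.537  -0.2309  0.089 ] w 0.0178 g 107.8 F [-0.5 -0.5 -4. ]
[ 0.537 -0.231]
```

It slid onto the dowels without contact. Now I'll press it shut until the hard stop.

Run:
```python
from arm import *
import cv2
xy=[.537,-.231];z=.089
while z>.078:
    z-=.0008;m.servo_line([*xy,z],rate=.03);m.hold(.05)
    f=m.get_contact_force()[2];print(round(z,4),np.round(m.get_contact_force(),1),round(m.get_position()[2],4))
    if f>32:break
m.hold(.5);st("pressed");print(m.get_torque())
c=m.camera("side");cv2.imwrite("pics/s7.png",cv2.resize(c["image"][200:290,270:380,::-1],None,fx=6,fy=6,interpolation=cv2.INTER_CUBIC))
```

```text
0.0882 [-2.4 -0.9  3.8] 0.0886
0.0874 [-1.8  1.1  5.2] 0.0876
0.0866 [-2.1  1.7  6.2] 0.0869
0.0858 [-2.6  1.5  6.9] 0.0862
0.085 [-1.9  0.4  9. ] 0.0855
0.0842 [-3.9  1.6 10.8] 0.0848
0.0834 [-3.6  2.7 11.5] 0.0841
0.0826 [-3.6  2.  11.7] 0.0834
0.0818 [-4.9  1.5 14.2] 0.0829
0.081 [-7.8  3.8 21.4] 0.0828
0.0802 [-9.8  4.9 29.8] 0.0828
0.0794 [-13.    5.2  37.6] 0.0828
pressed 28.18 [ 0.537  -0.231   0.0828] w 0.0176 g 113.6 F [-11.7   6.   38.1]
[ 0.98378642  2.05432966 -0.02657722]
```

View pics/s7.png

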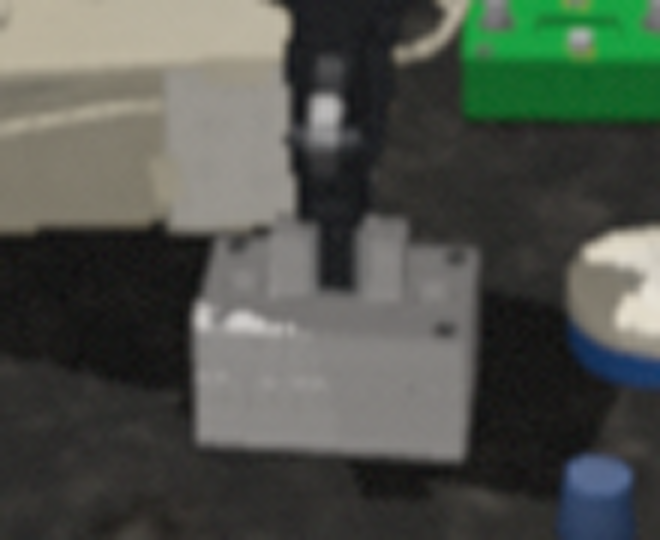

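The side view shows the halves flush with no gap (seam at crop row 380). TCP travel stopped hard after about 6 mm. I'll ease off slightly and hand in.

Run:
```python
from arm import *
m.servo_line([.537,-.231,.0802],rate=.03);m.hold(.4);st("final")
print(m.sign_off())
```

```text
final 28.88 [ 0.537  -0.231   0.0828] w 0.0179 g 112.2 F [-10.8   3.9  29.7]
the job is handed in; nothing more can be done
None
```

The job was handed in at 28.9 s, but no verdict came back: the stir bar lies in the pocket, the upper half is on the dowels, and the arm is holding the mould shut with about 30 N and no visible gap.

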